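# Clamp a steel block in a squeeze-tab swing clamp

## Robot

A 6-joint arm with a two-finger parallel gripper is mounted at the origin on the work surface; the furniture and walls round the work are solid. World frame = base frame: x ahead of the robot, y to its left, z up, the work surface at z = 0. Lengths are in m, angles in rad, forces in N, time in s.
With the tool pointing down it reaches from about 0.375 to 0.9 m from the base axis. Payload 3.1 kg.
Tool frame: the origin (TCP) lies midway between the tips of the shut fingers; the grasp point (between the pads) lies 19 mm behind it; z points along the fingers, y is the line along which they close (so a half turn about z gives the same grasp; the last joint's range is limited). The gripper opens to 85 mm and grips with 20 to 120 N. Pads are 22 mm wide; open, the fingers measure 114 mm over their backs; the gripper's body (76 mm by 85 mm) begins 54 mm behind the grasp point. The pads swing forward as they close: fully open they stand 13 mm farther back than shut.
Start: joints at [1.139, 0.527, 1.433, -0, 1.181, -0.178], TCP at [0.157, 0.605, 0.231] pointing down, gripper open.
Joint ranges: [-3.08, 3.08], [-0.75, 2.2], [0.22, 2.44], [-1.43, 4.57], [0, 2.65], [-2.85, 2.85]. Speed limits (rad/s): [2.79, 2.79, 3.14, 3.14, 3.14, 3.14].

## Interface

Orientations are given as a unit quaternion [x, y, z, w].
In Python, from station import manip gives the robot as it stands.
- The arm moves only by the tool step_arm, never from a script. Its argument "targets" is text: rows parted by semicolons, each of 4 numbers parted by spaces: the shift along the tool's x, y, z in mm, then the turn about the tool's z in degrees. A call has 1 to 12 rows; each row is the pose to reach, as a shift and turn from the pose commanded when the call began, along the tool's axes at that moment; what a row does not reach only later rows make up. A row lasts 1/10 s, in which the tool goes at most 50 mm and 8.59 degrees, less where a joint would pass 70% of its speed; a pose out of reach is approached as far as the arm can. A call with a gripper value outside its range is refused whole. "gripper" is the closure, from 0 (fully open) to 1 (shut), set as the call begins (left out, the last holds). The fingers move at their own pace and stop on an object; "squeeze" is the grip in N (left out, the last holds). Time passes only in rows, so rows that repeat a pose let the fingers close. It gives the time, the measured TCP pose, the force, the opening and the grip force at its end, in the units of the state.
- manip.sense(): the state, without advancing time (a new reading comes with each control period).
- manip.snapshot(name): name is "side" or "top"; returns the picture (420x560x3 uint8, red, green, blue); there is no depth.
- manip.get_calibration(name): a dict with "fov_y" (degrees; the focal length in pixels is half the picture's height over the tangent of half this angle, whatever the lens; pixels are square), "cx", "cy" (the principal point, pixels), "extrinsics" (4x4, takes a point from camera to world coordinates). Camera axes: x right, y down, z forward; pixel columns grow to the right and rows downward; lengths in m; the calibration is good to about 2 mm. A picture is of the moment at which its call begins. get_calibration takes no time and is no camera call.
- manip.sign_off(): hands the job in; it is judged then, once.
Trained networks look in the newest picture that a camera, given by its name, has taken for a name from the list of things; names that differ only in an ending like _2 or _b are one class to them, and where a whole thing is asked for, a point or a joint stands for the part that bears it (a point fixed in the world has none). Each returns a list of dicts, best first, with "p" (0 to 1); they miss things now and then, are a little off and sometimes report something else, mostly with a low value. They report only what shows in the picture. A call takes as long as a camera call. They do not tell look-alikes from the thing itself.
- manip.recognise(camera, query): "position" ([column, row] in pixels, amid what is visible of it).
- manip.masks_of(camera, query): "pixels" (420x560 bool, what is visible of it) and "position" ([column, row] in pixels, amid what is visible of it).
- manip.mark_of(camera, query): "position" ([column, row] in pixels: a listed point, or the origin of a listed thing).
The state is a dict: "t": time; "q": joint angles; "qd": joint speeds; "tau": joint torques, N m; "tcp_pos": TCP position; "tool_rot": TCP orientation; "force": force on the tool from outside, world axes, zero at the start; "ft_torque": the same for the moment, N m; "finger_gap": opening from 0.0 (shut) to 1.0 (fully open); "gripper_force": force on a finger pad.
Only numpy, scipy, OpenCV 4.12 (cv2) and the standard library are available. Lean on these libraries where they do the work, as an engineer would, in place of code of your own. Each camera call takes 0.05 s, during which the arm holds its last target. There are 200 camera calls.

## Task

Lay the loose steel block in the channel of the blue fixture, then squeeze the two red tabs together and turn the collar anticlockwise until its rubber-tipped jaw has pushed the block flush against the end fence and holds it there with about 10 newtons (never over 22). Let the tabs spring out so that the collar locks, and leave the other things where they are.

Things in the scene. Friction and masses are not known exactly. Their poses are not given: they have to be found in the camera images.
- fixture: Fixed blue base plate, 195x220x12 mm, origin on the table under the collar's axis; z up. A channel for the block runs along its y axis: bed top z=20 mm, centred at x=95 mm, 36 mm wide between two rails (y=23 to 133 mm, tops z=28 mm). The end fence's face is at y=125 mm (64 mm wide, top z=54 mm); the other end is open, the bed begins at y=-2 mm.
- seat (a point): Point on the channel's bed (z=20 mm), fixture x=95, y=80 mm: the middle of the block's footprint when the block is fully home against the fence. Axes as the fixture's.
- collar: Aluminium collar, 96 mm across at its foot, top z=49 mm, turning about the fixture's vertical axis; origin as the fixture's, z up. Its jaw arm (top z=46 mm) points along the collar's own +x, at the start 0.8 to 1.2 rad clockwise of the fixture's x. With the block home the jaw meets it when the arm is roughly along the fixture's x. Squeezed free, it turns easily (0.03 N m).
- jaw (a point): Point on the arm's end, 95 mm from the turning axis, z=36 mm. The jaw pushes towards the collar's own +y. Its screw spindle sticks out 28 to 44 mm to the tip, set anew each start and not measured: find contact by feel. The rubber tip is sprung, 2.5 N per mm over 8 mm; 10 N there is 0.95 N m about the axis. Sliding the loose block along the channel takes 2 to 6 N of it.
- tabs (a point): Point on the collar's axis at z=70 mm, midway between the two red tabs; its x axis is the line through both (1.0 rad anticlockwise of the arm). The tabs are upright plates 20 mm wide, 5 mm thick, z=45 to 85 mm, outer faces 67 mm apart when out, 59 mm squeezed. Each springs out with 18 N, 22 N when fully in. Unless both are squeezed a brake locks the collar; if they snap out abruptly the jaw loses 2 to 4 N.
- tab_a (a joint): Travel of the red tab on the +x side of point tabs, m: under 0.0012 sprung out (locked), 0.004 fully squeezed in.
- tab_b (a joint): Travel of the opposite red tab; same meaning.
- block: Loose dark steel block 30x42x90 mm, 0.4 to 0.65 kg, lying with its length level, 30 mm wide and 42 mm high. Origin at the middle of one end face, 21 mm above its support; its own z runs along its length to the other end, its own y is up, its own x across its width. Either end may go to the fence.
- block_center (a point): Centre of the steel block (21 mm above its support).
- weight: Bystander: knobbed steel weight, 43 mm across, 78 mm high, origin under its foot.
- tall_weight: Bystander: larger knobbed steel weight, 58 mm across, 92 mm high, origin under its foot.
- tin: Bystander: black round tin, 56 mm across, 62 mm high, origin under its foot.
- torch_nozzle: Bystander: copper nozzle, 22 mm across, 66 mm high, origin under its foot.
There are look-alikes about, which are no part of the job. What is shaped like the block but green is not meant.

How it is judged:
By the outcome, as a careful person would: the job done as asked, in the order asked, and still so for the second after the job is handed in, with the robot touching nothing.
It also fails if it takes over 72 s, if anything falls off the work surface, if the arm or the gripper's body presses on something with over 40 N, if the wrist force passes 120 N, or if a joint passes its speed limit or range.

## Working session

There is one attempt and no reset: what is moved stays moved. The work goes in short steps, Python scripts to look and compute and a tool call to move; the robot and the scene stay as the last step left them, time stands still between calls to the robot, and variables do not carry over. Pictures are saved under pics/ and viewed, at most 10 in all, crops included, and the job is handed in when it is done.

Besides the shell and the picture viewer there is one more tool, called after ">>>" in YAML: its name, and indented under it one key for each argument. step_arm: Moves the arm, as the interface text tells. Its arguments: {"type":"object","properties":{"targets":{"type":"string"},"gripper":{"type":"number"},"squeeze":{"type":"number"}},"required":["targets"]}

```bash
mkdir -p pics; python3 - <<'E'
from station import manip
import cv2,numpy as np
for c in("side","top"):
    im=manip.snapshot(c); cv2.imwrite(f"pics/{c}0.png",im[:,:,::-1])
    k=manip.get_calibration(c); print(c,k["fov_y"],k["cx"],k["cy"],np.round(k["extrinsics"],3).tolist())
    for q in("fixture","collar","block","seat","jaw","tabs","block_center"):
        r=manip.mark_of(c,q); print(q,[(np.round(d["position"],1).tolist(),round(d["p"],2)) for d in r[:4]])
s=manip.sense();print(s)
E
```

```text
side 44.16747460800507 285.6187712546165 212.6744106447671 [[0.992, -0.077, 0.104, 0.348], [-0.129, -0.589, 0.798, -0.904], [0.0, -0.805, -0.594, 0.751], [0.0, 0.0, 0.0, 1.0]]
fixture [([284.0, 236.4], 0.63)]
collar [([283.0, 239.5], 0.63)]
block [([252.7, 171.1], 0.86), ([210.9, 166.4], 0.83), ([215.4, 203.3], 0.72)]
seat [([331.8, 253.8], 0.84)]
jaw [([257.3, 246.7], 0.94), ([326.9, 156.4], 0.44), ([289.4, 212.1], 0.2)]
tabs [([289.4, 213.6], 0.79)]
block_center [([255.3, 180.5], 0.89), ([222.0, 159.4], 0.88), ([204.1, 193.8], 0.76)]
top 42.44300146343448 274.1835794387613 208.686022791649 [[-0.005, -0.987, 0.161, 0.263], [-1.0, 0.008, 0.017, 0.029], [-0.018, -0.161, -0.987, 1.388], [0.0, 0.0, 0.0, 1.0]]
fixture [([287.0, 212.2], 0.82)]
collar [([290.6, 217.2], 0.59)]
block [([236.3, 280.1], 0.86), ([166.3, 279.9], 0.78), ([191.5, 235.7], 0.74)]
seat [([319.7, 180.4], 0.84)]
jaw [([314.5, 239.6], 0.93)]
tabs [([289.2, 209.2], 0.87)]
block_center [([159.7, 266.0], 0.89), ([219.3, 289.8], 0.68), ([207.0, 234.6], 0.56)]
{'t': 0.8, 'q': array([ 1.13850600e+00,  5.27459036e-01,  1.43269950e+00,  1.11446092e-05,
        1.18139410e+00, -1.78476520e-01]), 'qd': array([-4.09797296e-05, -8.64739253e-04,  5.62180694e-04,  6.48962534e-04,
       -6.42864858e-04,  7.82154499e-04]), 'tau': array([ 3.65980386e-04, -4.42262864e+01, -1.78416574e+01, -2.60277793e-04,
        6.08643222e-04, -1.59014202e-07]), 'tcp_pos': array([0.15688232, 0.60497106, 0.23133575]), 'tool_rot': array([1.26568628e-01, 9.91957853e-01, 2.06322574e-05, 1.09893437e-06]), 'force': array([0.21049545, 0.77354981, 0.57002758]), 'ft_torque': array([ 0.00536651, -0.0328598 , -0.00077679]), 'gripper_force': 0.0, 'finger_gap': 1.0037905480585956}
```

```bash
python3 - <<'E'
import cv2
a=cv2.imread("pics/top0.png");b=cv2.imread("pics/side0.png")
cv2.imwrite("pics/t1.png",cv2.resize(a[110:335,110:410],(800,600),interpolation=cv2.INTER_CUBIC))
cv2.imwrite("pics/s1.png",cv2.resize(b[90:315,130:430],(800,600),interpolation=cv2.INTER_CUBIC))
E
```

```text
(no output)
```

View pics/t1.png

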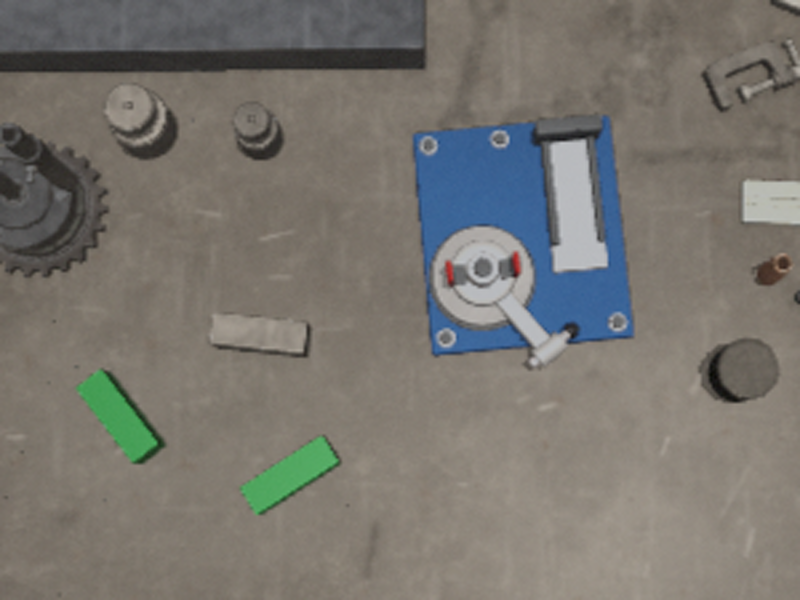

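View pics/s1.png

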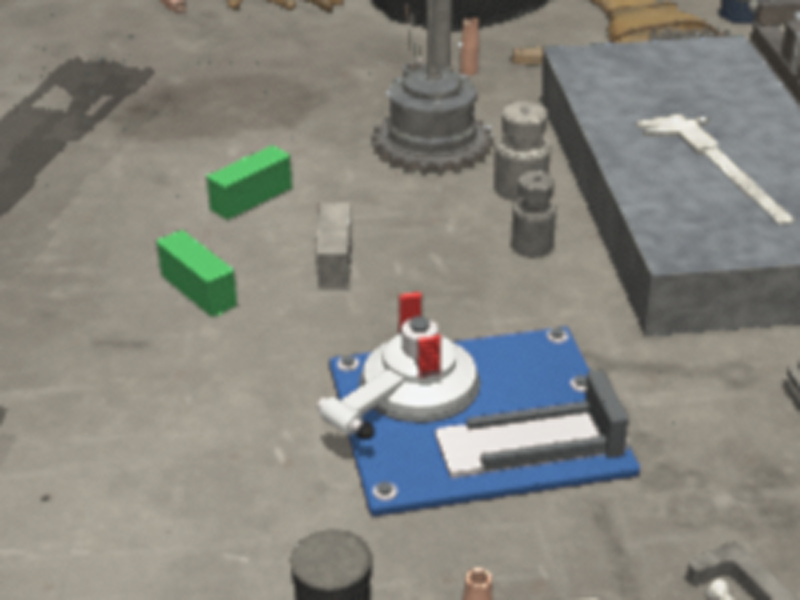

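The top picture shows the grey block at about (207,235). The two green look-alikes are at (154,266) and (219,288). The fixture axis is near (290,210), and the channel is on its right at (325,180). The side picture shows the grey block at (255,182) and the greens at (223,158) and (204,192). I choose the grey one. Next I fit the poses.

```bash
cat > h.py <<'E'
import numpy as np,cv2
from scipy.optimize import minimize,least_squares
from station import manip
K={c:manip.get_calibration(c) for c in("side","top")}
def proj(c,P):
    k=K[c];E=np.linalg.inv(k["extrinsics"]);P=np.atleast_2d(P)@E[:3,:3].T+E[:3,3]
    f=210/np.tan(np.radians(k["fov_y"]/2)); return P[:,:2]/P[:,2:]*f+[k["cx"],k["cy"]]
def ray(c,uv,z):
    k=K[c];f=210/np.tan(np.radians(k["fov_y"]/2));E=k["extrinsics"]
    d=E[:3,:3]@[(uv[0]-k["cx"])/f,(uv[1]-k["cy"])/f,1];o=E[:3,3];return o+d*(z-o[2])/d[2]
def T(p,xyz):
    x,y,a=p;R=np.array([[np.cos(a),-np.sin(a),0],[np.sin(a),np.cos(a),0],[0,0,1]]);return np.atleast_2d(xyz)@R.T+[x,y,0]
def box(x0,x1,y0,y1,z0,z1): return np.array([[x,y,z] for x in(x0,x1) for y in(y0,y1) for z in(z0,z1)])
def hullmask(c,P,s=8):
    uv=proj(c,P);m=np.zeros((420*2,560*2),np.uint8)
    h=cv2.convexHull(((uv+.5)*2*16-8).astype(np.int32)).astype(np.int32)
    cv2.fillPoly(m,[h],255,cv2.LINE_AA,4);return cv2.resize(m,(560,420),interpolation=cv2.INTER_AREA)/255.
def fit(masks,B,p0,step=(.006,.006,.08)):
    def cost(p): return sum(np.abs(hullmask(c,T(p,B))-m).sum()/m.sum() for c,m in masks.items())
    best=None
    for k in range(3):
        p0=np.array(p0);S=np.vstack([p0]+[p0+np.eye(3)[i]*step[i]*(-1)**k for i in range(3)])
        r=minimize(cost,p0,method="Nelder-Mead",options=dict(initial_simplex=S,xatol=1e-5,fatol=1e-5,maxiter=200));p0=r.x
    return r.x,r.fun
def blockmask(c,near):
    best=min(manip.masks_of(c,"block"),key=lambda d:np.hypot(*(np.array(d["position"])-near)))
    return best["pixels"].astype(float),best
E
python3 - <<'E'
from h import *
ims={c:manip.snapshot(c) for c in K}
B=box(-.015,.015,-.045,.045,0,.042)
bm={}
for c,n in(("top",(207,235)),("side",(255,182))):
    bm[c],d=blockmask(c,n);print(c,d["position"],d["p"],bm[c].sum())
p0=ray("top",(207,235),.042);print("p0",p0, ray("side",(255,182),.03))
for s in(bm,{"top":bm["top"]},{"side":bm["side"]}): print("block",fit(s,B,[p0[0],p0[1],np.pi/2]))
fx=box(-.0975,.0975,-.11,.11,0,.012)
fm={}
for c in K:
    h=cv2.cvtColor(ims[c],cv2.COLOR_RGB2HSV);m=((h[...,0]>95)&(h[...,0]<125)&(h[...,1]>110)).astype(np.uint8)
    n,l,st,_=cv2.connectedComponentsWithStats(m);i=1+st[1:,4].argmax();ys,xs=np.where(l==i)
    m=np.zeros((420,560));hh=cv2.convexHull(np.c_[xs,ys].astype(np.int32));cv2.fillPoly(m,[hh],1);fm[c]=m
    print(c,m.sum())
# fixture plate: fixture x=-world y => yaw -90
for s in(fm,{"top":fm["top"]},{"side":fm["side"]}): print("plate",fit(s,fx,[.33,-.03,-1.5]))
for q,z in(("fixture",0),("tabs",.07),("seat",.02),("jaw",.036)):
    for c in K:
        r=manip.mark_of(c,q)
        if r: print(q,c,np.round(ray(c,r[0]["position"],z)*1000,1),round(r[0]["p"],2))
E
```

```text
top [209.8, 237.3] 0.95 450.0
side [251.9, 180.4] 0.66 405.0
p0 [0.41626608 0.22053241 0.042     ] [0.41422889 0.20460738 0.03      ]
block (array([0.41880831, 0.22381732, 1.5729728 ]), np.float64(2.944935366739288))
block (array([0.41894089, 0.22117194, 2.99418733]), np.float64(0.16889760348583877))
block (array([0.41819432, 0.22517636, 1.54595399]), np.float64(1.5158654078915517))
side 5086.0
top 5528.0
plate (array([ 0.51658246, -0.02742697, -1.49099912]), np.float64(0.37451883141868714))
plate (array([ 0.51802848, -0.02758817, -1.49030265]), np.float64(0.1678478193013819))
plate (array([ 0.52109248, -0.02085956, -3.14692678]), np.float64(0.2974794321975742))
fixture side [467.8   9.9   0. ] 0.92
fixture top [474.3  12.7   0. ] 0.95
tabs side [473.8  11.9  70. ] 0.92
tabs top [483.6  11.8  70. ] 0.94
seat side [560.6 -77.9  20. ] 0.57
seat top [560.3 -78.3  20. ] 0.63
jaw side [396.9 -55.2  36. ] 0.78
jaw top [396.6 -48.8  36. ] 0.61
```

```bash
cat >> h.py <<'E'
def platemask(im,lo,hi):
    h=cv2.cvtColor(im,cv2.COLOR_RGB2HSV);m=(h[...,0]>95)&(h[...,0]<125)&(h[...,1]>110)
    ys,xs=np.where(m);k=(xs>lo[0])&(xs<hi[0])&(ys>lo[1])&(ys<hi[1])
    m=np.zeros((420,560));cv2.fillPoly(m,[cv2.convexHull(np.c_[xs[k],ys[k]].astype(np.int32))],1);return m
E
python3 - <<'E'
from h import *
ims={c:manip.snapshot(c) for c in K}
B=box(-.015,.015,-.045,.045,0,.042);bm={}
for c,n in(("top",(207,235)),("side",(255,182))):
    bm[c],d=blockmask(c,n)
    p,f=fit({c:bm[c]},B,[.419,.221,-.147]);print(c,np.round(p,4),f)
print("both",fit(bm,B,[.419,.221,-.147]))
fx=box(-.0975,.0975,-.11,.11,0,.012)
fm={"top":platemask(ims["top"],(255,145),(355,255)),"side":platemask(ims["side"],(245,200),(380,290))}
for c in fm:
  print(c,fm[c].sum(),fit({c:fm[c]},fx,[.518,-.027,-1.49]))
p,f=fit(fm,fx,[.518,-.027,-1.49]);print("plate both",p,f)
# bed near corners and rubber: bright bed pixels
for c in K:
    h=cv2.cvtColor(ims[c],cv2.COLOR_RGB2HSV)
    o=ims[c].copy()
    for P in (T(p,fx[fx[:,2]>.01]),):
        for u in proj(c,P): cv2.circle(o,tuple(int(v) for v in np.round(u)),0,(255,255,0),-1)
    g=cv2.cvtColor(ims[c],cv2.COLOR_RGB2GRAY)
    x0,y0,x1,y1=(300,150,345,220) if c=="top" else (285,225,375,275)
    m=np.zeros_like(g);m[y0:y1,x0:x1]=(g[y0:y1,x0:x1]>165)
    n,l,st,ce=cv2.connectedComponentsWithStats(m)
    i=1+st[1:,4].argmax();ys,xs=np.where(l==i);r=cv2.minAreaRect(np.c_[xs,ys].astype(np.float32))
    print(c,"bed",st[i],np.round(cv2.boxPoints(r),1).tolist())
    for u in cv2.boxPoints(r): print(np.round(ray(c,u,.02)*1000,1))
    cv2.imwrite(f"pics/o_{c}.png",o[:,:,::-1])
E
```

```text
top [ 0.419  0.221 -0.147] 0.13798235712195328
side [ 0.4148  0.2199 -0.0788] 0.10939963614311704
both (array([ 0.41654651,  0.22090033, -0.09382043]), np.float64(0.30332001087863986))
top 6336.0 (array([ 0.51601089, -0.02801216, -1.48506984]), np.float64(0.02065136660724896))
side 5776.0 (array([ 0.51251866, -0.02993214, -1.45598105]), np.float64(0.0641783444679811))
plate both [ 0.51596243 -0.02808734 -1.48316686] 0.08505591361170226
side bed [294 245  60  22 637] [[293.6000061035156, 249.6999969482422], [352.3999938964844, 244.60000610351562], [353.8999938964844, 261.79998779296875], [295.1000061035156, 266.8999938964844]]
[476.1 -59.   20. ]
[606.5 -58.6  20. ]
[ 596.5 -114.1   20. ]
[ 471.4 -113.9   20. ]
top bed [317 163  21  49 678] [[316.79998779296875, 163.10000610351562], [335.8999938964844, 162.60000610351562], [337.1000061035156, 210.5], [318.0, 211.0]]
[604.3 -59.2  20. ]
[ 605.1 -108.8   20. ]
[ 479.2 -108.9   20. ]
[478.3 -60.   20. ]
```

```bash
python3 - <<'E'
from h import *
ims={c:manip.snapshot(c) for c in K}
def rect(c,p,xs,ys,z):
    X,Y=np.meshgrid(xs,ys);P=T(p,np.c_[X.ravel(),Y.ravel(),np.full(X.size,z)]/1e3);uv=proj(c,P).astype(np.float32)
    g=cv2.cvtColor(ims[c],cv2.COLOR_RGB2GRAY).astype(np.float32)
    return cv2.remap(g,uv[:,0].reshape(X.shape),uv[:,1].reshape(X.shape),cv2.INTER_CUBIC)
def edges(xs,v,th=15):
    d=np.diff(v);out=[]
    for i in range(1,len(d)-1):
        if abs(d[i])>th*(xs[1]-xs[0])/2 and abs(d[i])>=abs(d[i-1]) and abs(d[i])>abs(d[i+1]): out.append((round(float(xs[i]+.25),1),int(d[i])))
    return out
for c in K:
  p=(.4726,.0096,-1.484)
  xs=np.arange(60,135,.5)
  for y0,y1 in((3,18),(30,60),(75,105)):
    print(c,"x edges y",y0,y1,edges(xs,rect(c,p,xs,np.arange(y0,y1,1),24 if y0>20 else 20).mean(0)))
  ys=np.arange(-20,145,.5)
  print(c,"y edges z20",edges(ys,rect(c,p,np.arange(88,104,1),ys,20).mean(1)))
  print(c,"y edges z54",edges(ys,rect(c,p,np.arange(70,120,1),ys,54).mean(1)))
  a=rect(c,p,np.arange(-20,150,.5),np.arange(-40,150,.5),20)
  if c=="top": A=a
cv2.imwrite("pics/rect.png",cv2.resize(A[::-1],None,fx=1.5,fy=1.5))
E
```

```text
side x edges y 3 18 [(69.2, 11), (70.2, 11), (123.8, -8)]
side x edges y 30 60 [(74.8, -4), (82.2, 13), (111.8, -9), (117.8, -4), (118.8, -3)]
side x edges y 75 105 [(74.8, -4), (82.2, 13), (111.8, -9), (117.8, -3), (118.8, -3)]
side y edges z20 [(-4.8, 18), (123.2, -18)]
side y edges z54 [(-14.2, 3), (10.2, -3), (110.2, -4), (122.2, 5), (137.8, 3)]
top x edges y 3 18 [(68.8, 12), (120.2, -14)]
top x edges y 30 60 [(65.8, -4), (69.8, 5), (76.2, 10), (112.2, -15)]
top x edges y 75 105 [(66.2, -4), (69.8, 5), (76.2, 9), (112.2, -15), (115.2, 4)]
top y edges z20 [(-1.8, 13), (125.8, -22), (134.8, 7)]
top y edges z54 [(-6.2, 12), (117.8, -16), (126.2, 7)][ WARN:0@1.078] global loadsave.cpp:1063 imwrite_ Unsupported depth image for selected encoder is fallbacked to CV_8U.
```

View pics/rect.png

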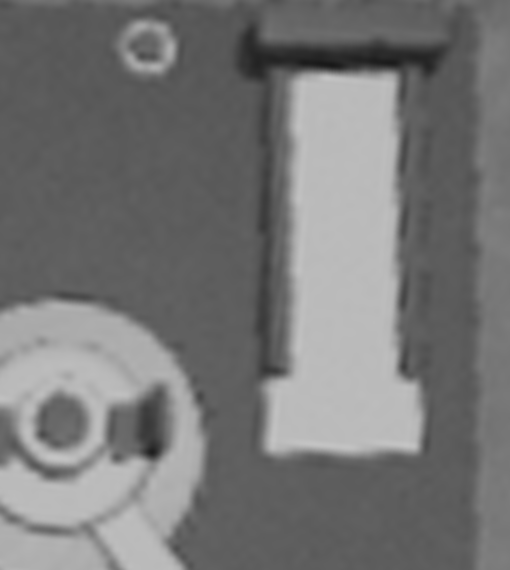

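The channel fit and the marks agree within about 3 mm. The fixture axis is near (473,10) mm, with its x axis pointing at -85°. The block is at about (417,221) with its width direction at about -7°. I'm going above it.

>>> step_arm:
  targets: "-35 -31 8 8.2; -70 -61 16 16.4; -104 -92 24 24.7; -139 -123 32 32.9; -174 -153 40 41.1; -209 -184 48 49.3; -244 -214 56 57.6; -278 -245 64 65.8; -313 -276 72 74; -348 -306 80 82.2; -348 -306 80 82.2; -348 -306 80 82.2"
  gripper: 0
  squeeze: 60

```text
t: 2.9
tcp_pos: [0.4175, 0.2205, 0.1512]
tool_rot: [0.748, 0.663, -0.0, -0.0]
force: [-0.1, -0.2, 0.2]
finger_gap: 1.001
gripper_force: 0.0
```

```bash
python3 - <<'E'
from h import *
from scipy.spatial.transform import Rotation as R
s=manip.sense();print(s["t"],s["tcp_pos"],R.from_quat(s["tool_rot"]).as_matrix().round(3).tolist(),s["force"].round(2),s["ft_torque"].round(3))
a=manip.snapshot("top");b=manip.snapshot("side")
o=np.hstack([cv2.resize(a[200:270,150:265],(400,260)),cv2.resize(b[120:220,180:330],(400,260))])
cv2.imwrite("pics/c1.png",o[:,:,::-1])
E
```

```text
2.9 [0.41753347 0.22050213 0.15122608] [[0.12, 0.993, -0.0], [0.993, -0.12, 0.0], [0.0, -0.0, -1.0]] [-0.11 -0.21  0.2 ] [-0.01   0.017 -0.042]
```

View pics/c1.png

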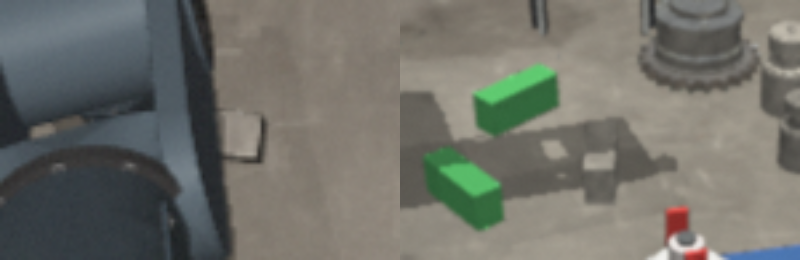

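The crop shows the grey block at about (600,170) in the right half, not green, directly below the gripper. I'm lowering and gripping.

>>> step_arm:
  targets: "0 0 45 0; 0 0 90 0; 0 0 120 0; 0 0 137 0; 0 0 137 0"

```text
t: 3.5
tcp_pos: [0.4146, 0.2225, 0.0126]
tool_rot: [0.746, 0.666, -0.002, -0.001]
force: [-0.5, 0.2, -0.5]
finger_gap: 0.998
gripper_force: 0.0
```

>>> step_arm:
  targets: "0 0 0 0; 0 0 0 0; 0 0 0 0; 0 0 0 0; 0 0 0 0; 0 0 0 0; 0 0 0 0; 0 0 0 0"
  gripper: 1
  squeeze: 60

```text
t: 4.3
tcp_pos: [0.4177, 0.2217, 0.0156]
tool_rot: [0.747, 0.664, 0.001, 0.001]
force: [-0.7, 2.6, 6.9]
finger_gap: 0.335
gripper_force: 61.0
```

>>> step_arm:
  targets: "0 0 -40 0; 0 0 -80 0; 0 0 -115 0; 0 0 -115 0"

```text
t: 4.7
tcp_pos: [0.4195, 0.2221, 0.1332]
tool_rot: [0.747, 0.664, 0.004, 0.002]
force: [0.5, 0.0, -4.4]
finger_gap: 0.342
gripper_force: 61.4
```

>>> step_arm:
  targets: "-28 17 0 7.8; -56 34 0 15.6; -84 51 0 23.5; -113 69 0 31.3; -141 86 0 39.1; -169 103 0 46.9; -197 120 0 54.7; -225 137 0 62.6; -254 155 0 70.4; -282 172 0 78.2; -282 172 0 78.2; -282 172 0 78.2"

```text
t: 5.9
tcp_pos: [0.5533, -0.0793, 0.1275]
tool_rot: [0.999, 0.043, -0.002, -0.001]
force: [-0.7, 0.9, -4.2]
finger_gap: 0.337
gripper_force: 61.2
```

```bash
python3 - <<'E'
from h import *
s=manip.sense();print(s["t"],s["tcp_pos"],s["tool_rot"].round(4),s["force"].round(2),s["ft_torque"].round(3),s["finger_gap"])
o=[]
for c in K:
    im=manip.snapshot(c);u=proj(c,s["tcp_pos"]+np.array([0,0,0]))[0];print(c,u)
    x,y=int(u[0]),int(u[1]);x0=min(max(x-60,0),440);y0=min(max(y-65,0),290)
    o.append(cv2.resize(im[y0:y0+130,x0:x0+120],(400,433),interpolation=cv2.INTER_CUBIC));print(x0,y0)
    cv2.imwrite(f"pics/h_{c}.png",im[:,:,::-1])
    for d in manip.masks_of(c,"block"): print(d["position"],d["p"],d["pixels"].sum())
cv2.imwrite("pics/c2.png",np.hstack(o)[:,:,::-1])
E
```

```text
5.9 [ 0.55325687 -0.07926448  0.12746519] [ 9.991e-01  4.350e-02 -1.800e-03 -9.000e-04] [-0.75  0.92 -4.18] [ 0.007 -0.007  0.026] 0.3374795215708965
side [333.20232974 212.61029472]
273 147
[203.5, 193.6] 0.92 666
[322.3, 210.8] 0.8 767
[222.5, 161.1] 0.76 577
[279.7, 231.2] 0.65 1335
top [328.31113257 172.85786107]
268 107
[154.9, 266.4] 0.7 504
```

View pics/c2.png

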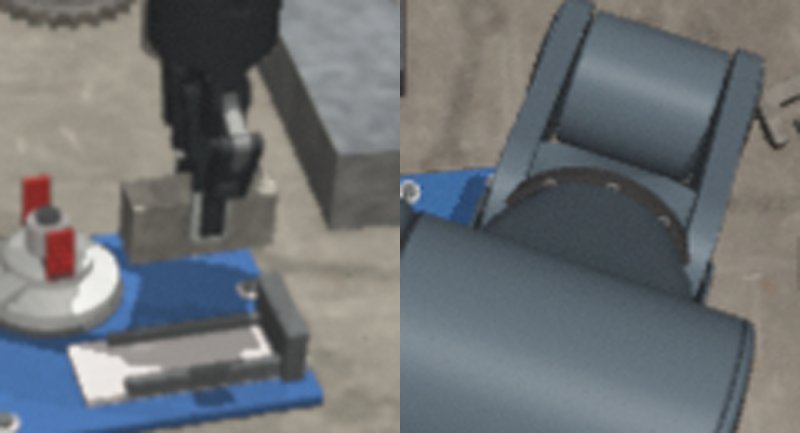

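The left half shows the block held over the channel with its near face from (122,180) to (275,255). The finger is at about x=210, so the block centre sits a few mm to the left of the TCP. I'll fit it in the side camera relative to the channel.

```bash
python3 - <<'E'
from h import *
im=manip.snapshot("side");m,d=blockmask("side",(330,212));s=manip.sense();tcp=s["tcp_pos"]
ys,xs=np.where(m>0);H=np.zeros((420,560));cv2.fillPoly(H,[cv2.convexHull(np.c_[xs,ys].astype(np.int32))],1)
print(d["position"],d["p"],m.sum(),H.sum(),xs.min(),xs.max(),ys.min(),ys.max())
z0=tcp[2]-.0150
B=box(-.015,.015,-.045,.045,z0,z0+.042)
for M in(m,H):
  p,f=fit({"side":M},B,[tcp[0],tcp[1],-1.484]);print(np.round(p,4),round(f,3))
  # yaw fixed
  g=lambda q:np.abs(hullmask("side",T((q[0],q[1],-1.484),B))-M).sum()/M.sum()
  r=minimize(g,p[:2],method="Nelder-Mead",options=dict(initial_simplex=[p[:2],p[:2]+[.005,0],p[:2]+[0,.005]]));print("yaw fixed",np.round(r.x,4),r.fun)
o=im.copy()
cv2.polylines(o,[cv2.convexHull(proj("side",T(p,B)).astype(np.int32))],True,(255,255,0),1)
cv2.polylines(o,[cv2.convexHull(np.c_[xs,ys].astype(np.int32))],True,(255,0,255),1)
cv2.imwrite("pics/c3.png",cv2.resize(o[160:260,280:380],(600,600),interpolation=cv2.INTER_NEAREST)[:,:,::-1])
E
```

```text
[325.2, 211.9] 0.75 834.0 1176.0 308 355 196 224
[ 0.5493 -0.0788 -1.4918] 0.473
yaw fixed [ 0.5494 -0.0788] 0.47302863591479755
[ 0.5488 -0.0803 -1.5247] 0.052
yaw fixed [ 0.5489 -0.0802] 0.05526543950913698
```

View pics/c3.png

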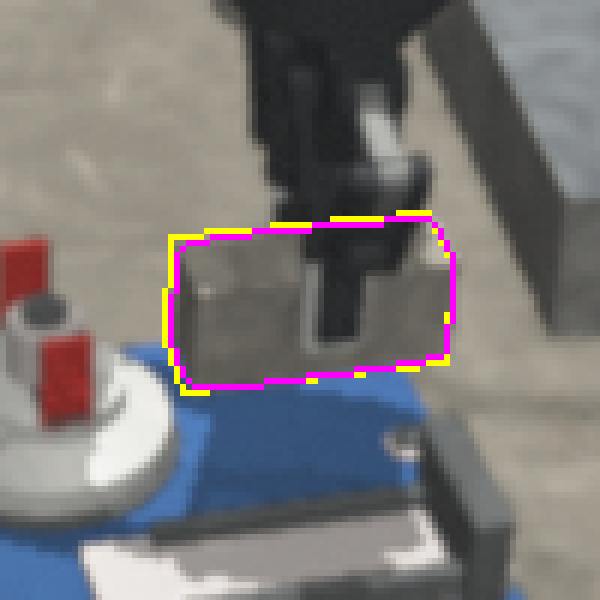

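>>> step_arm:
  targets: "3 0 30 0; 3 0 60 0; 3 0 75 0; 3 0 84 0; 3 0 84 0; 3 0 84 0"

```text
t: 6.8
tcp_pos: [0.5582, -0.0785, 0.0459]
tool_rot: [0.999, 0.044, 0.001, 0.0]
force: [0.2, -0.7, -3.4]
finger_gap: 0.341
gripper_force: 61.1
```

>>> step_arm:
  targets: "0 0 2 0; 0 0 4 0; 0 0 6 0; 0 0 6 0; 0 0 6 0"

```text
t: 7.3
tcp_pos: [0.5576, -0.0786, 0.0394]
tool_rot: [0.999, 0.044, 0.0, 0.0]
force: [-0.6, -0.9, -3.7]
finger_gap: 0.343
gripper_force: 61.1
```

```bash
python3 - <<'E'
from h import *
s=manip.sense();print(s["t"],s["tcp_pos"],s["tool_rot"].round(4),s["force"].round(2),s["ft_torque"].round(3),s["finger_gap"])
im=manip.snapshot("side")
cv2.imwrite("pics/c4.png",cv2.resize(im[180:290,270:380],(600,600),interpolation=cv2.INTER_CUBIC)[:,:,::-1])
E
```

```text
7.3 [ 0.55760407 -0.07861903  0.03937683] [0.999  0.0441 0.     0.    ] [-0.59 -0.9  -3.72] [-0.016  0.019 -0.035] 0.3425649596862026
```

View pics/c4.png

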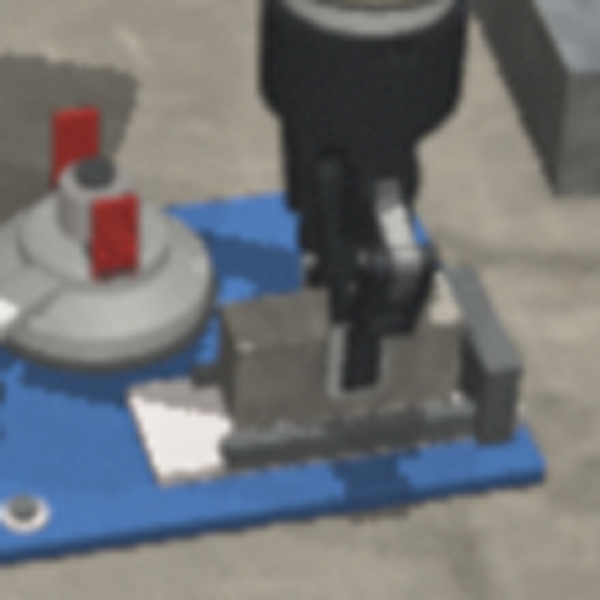

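The picture shows the block lined up over the channel with its near edge along the rail at about (340,420), a few mm above the bed. I'll go down by feel.

>>> step_arm:
  targets: "0 0 1 0; 0 0 2 0; 0 0 3 0; 0 0 3 0"

```text
t: 7.75
tcp_pos: [0.5575, -0.0786, 0.0361]
tool_rot: [0.999, 0.044, -0.0, -0.0]
force: [-0.6, -0.2, -3.8]
finger_gap: 0.336
gripper_force: 61.1
```

>>> step_arm:
  targets: "0 0 1 0; 0 0 2 0; 0 0 2 0; 0 0 2 0"

```text
t: 8.15
tcp_pos: [0.5576, -0.0786, 0.0356]
tool_rot: [0.999, 0.044, 0.0, 0.0]
force: [-3.1, 1.0, 5.2]
finger_gap: 0.34
gripper_force: 62.5
```

The block rests on the bed at the predicted height. I'm releasing it part-way and rising.

>>> step_arm:
  targets: "0 0 0 0; 0 0 0 0; 0 0 0 0; 0 0 0 0; 0 0 0 0"
  gripper: 0.4

```text
t: 8.65
tcp_pos: [0.5577, -0.0786, 0.0342]
tool_rot: [0.999, 0.044, 0.0, 0.0]
force: [1.4, 0.8, 0.4]
finger_gap: 0.599
gripper_force: 0.0
```

>>> step_arm:
  targets: "0 0 -40 0; 0 0 -80 0; 0 0 -115 0; 0 0 -115 0"

```text
t: 9.05
tcp_pos: [0.561, -0.0796, 0.1541]
tool_rot: [0.999, 0.044, 0.005, 0.002]
force: [1.0, -0.6, 0.4]
finger_gap: 0.6
gripper_force: 0.0
```

```bash
python3 - <<'E'
from h import *
red={}
for c in K:
    im=cv2.imread(f"pics/{c}0.png")[:,:,::-1].astype(int);m=(im[...,0]>1.6*im[...,1]+15)&(im[...,0]>1.6*im[...,2]+15)
    u=proj(c,[.473,.01,.07])[0];Y,X=np.mgrid[:420,:560];m&=(np.hypot(X-u[0],Y-u[1])<35);red[c]=m.astype(float);
    n,l,st,ce=cv2.connectedComponentsWithStats(m.astype(np.uint8));print(c,[(s[4],np.round(k,1)) for s,k in zip(st[1:],ce[1:]) if s[4]>5])
t1=box(.0285,.0335,-.01,.01,.045,.085);t2=t1*[-1,1,1]
def mod(c,p,cyl=True):
    return np.maximum(hullmask(c,T(p,t1)),hullmask(c,T(p,t2)))
def hub(c,p):
    # side: only upper part of rear tab visible is hub-occluded; limit to z>70
    return None
for c in K:
  def cost(p): 
    M=mod(c,p); return np.abs(M-red[c]).sum()/red[c].sum()
  for x0 in([.473,.010,-1.46],[.470,.008,-1.4]):
    x0=np.array(x0);r=minimize(cost,x0,method="Nelder-Mead",options=dict(initial_simplex=np.vstack([x0,x0+[.004,0,0],x0+[0,.004,0],x0+[0,0,.08]]),xatol=1e-5))
    print(c,np.round(r.x,4),round(r.fun,3))
  print(cost(np.array([.472,.0092,-1.46])))
E
```

```text
side [(np.int32(73), array([283.3, 204.2])), (np.int32(98), array([290.5, 222.4]))]
top [(np.int32(17), array([303.1, 208.4])), (np.int32(18), array([278.1, 211.4]))]
side [ 0.4701  0.013  -1.4266] 0.879
side [ 0.47    0.0112 -1.423 ] 0.878
0.9262699231739479
top [ 0.4748  0.0107 -1.522 ] 0.929
top [ 0.4731  0.0108 -1.508 ] 0.921
1.0942296918767507
```

>>> step_arm:
  targets: "-26 -32 0 -0.5; -52 -64 0 -1; -77.5 -96 0 -1.5; -77.5 -96 0 -1.5; -77.5 -96 0 -1.5; -77.5 -96 0 -1.5"
  gripper: 0

```text
t: 9.65
tcp_pos: [0.4731, 0.0097, 0.1492]
tool_rot: [0.998, 0.057, 0.001, 0.0]
force: [0.7, -0.1, 0.0]
finger_gap: 0.998
gripper_force: 0.0
```

>>> step_arm:
  targets: "0 0 20 0; 0 0 40 0; 0 0 45 0; 0 0 45 0; 0 0 45 0"

```text
t: 10.15
tcp_pos: [0.4728, 0.0097, 0.1046]
tool_rot: [0.998, 0.057, 0.0, 0.0]
force: [-1.0, 0.5, 0.4]
finger_gap: 1.001
gripper_force: 0.0
```

```bash
python3 - <<'E'
from h import *
s=manip.sense();print(s["t"],s["tcp_pos"],s["tool_rot"].round(4),s["force"].round(2),s["ft_torque"].round(3),s["finger_gap"])
o=[]
for c in K:
    im=manip.snapshot(c);u=proj(c,[.472,.0103,.08])[0];print(c,u)
    x,y=int(u[0])-50,int(u[1])-50
    o.append(cv2.resize(im[y:y+100,x:x+100],(400,400),interpolation=cv2.INTER_CUBIC))
cv2.imwrite("pics/c5.png",np.hstack(o)[:,:,::-1])
E
```

```text
10.15 [0.47276371 0.00968413 0.10457433] [9.984e-01 5.690e-02 4.000e-04 1.000e-04] [-0.96  0.45  0.37] [ 0.043  0.032 -0.011] 1.000761340310094
side [287.5910366  208.84089767]
top [290.82002321 209.97845305]
```

View pics/c5.png

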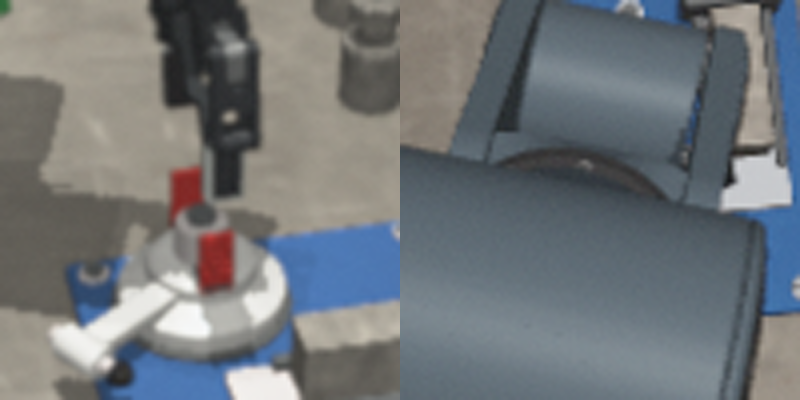

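```bash
python3 - <<'E'
from h import *
print("tab pred",proj("side",[[.4758,-.023,.085],[.4758,-.023,.055]]),"finger pred",proj("side",[[.4776,-.0325,.12],[.4776,-.0325,.11]]))
im=manip.snapshot("side").astype(int)
print("crop origin",287-50,208-50)
for r in range(214,232,2):
    row=im[r];k=np.where((row[:,0]>1.6*row[:,1]+15)&(row[:,0]>1.6*row[:,2]+15))[0];k=k[(k>270)&(k<310)];print(r,k.tolist())
g=im.sum(2)//3
for r in range(196,208,2): print(r,g[r,280:305].tolist())
E
```

```text
tab pred [[291.40141701 215.86036483]
 [291.30811464 226.8701146 ]] finger pred [[292.99349033 205.09827491]
 [292.95256968 208.96174544]]
crop origin 237 158
214 []
216 [291, 292, 293, 294]
218 [287, 288, 289, 290, 291, 292, 293, 294]
220 [287, 288, 289, 290, 291, 292, 293, 294]
222 [287, 288, 289, 290, 291, 292, 293, 294]
224 [287, 288, 289, 290, 291, 292, 293, 294]
226 [287, 288, 289, 290, 291, 292, 293, 294]
228 [287, 288, 289, 290, 291, 292, 293, 294]
230 []
196 [146, 146, 144, 142, 142, 144, 137, 112, 121, 112, 72, 43, 38, 38, 39, 40, 48, 81, 116, 129, 137, 139, 140, 139, 138]
198 [144, 144, 144, 141, 138, 135, 128, 110, 121, 121, 79, 46, 41, 43, 42, 42, 54, 92, 132, 146, 146, 146, 146, 145, 142]
200 [118, 116, 114, 111, 104, 96, 91, 96, 120, 120, 78, 46, 41, 43, 42, 41, 54, 93, 130, 140, 140, 137, 138, 137, 137]
202 [86, 74, 71, 70, 70, 70, 72, 87, 119, 120, 79, 46, 41, 43, 41, 40, 61, 104, 134, 141, 141, 142, 143, 144, 146]
204 [84, 70, 70, 67, 71, 69, 71, 88, 119, 121, 78, 44, 41, 42, 39, 40, 57, 104, 133, 141, 142, 144, 146, 146, 145]
206 [82, 70, 70, 68, 67, 69, 70, 91, 120, 121, 84, 55, 56, 65, 67, 74, 92, 120, 139, 143, 146, 145, 145, 146, 144]
```

The left half shows the near finger at (227,195) directly over the near red tab at (215,235), which agrees with projection within about 1 mm. I'm descending and squeezing.

>>> step_arm:
  targets: "-0.5 -0.6 15 0; -0.5 -0.6 30 0; -0.5 -0.6 45 0; -0.5 -0.6 56 0; -0.5 -0.6 56 0; -0.5 -0.6 56 0"

```text
t: 10.9
tcp_pos: [0.4716, 0.0107, 0.0485]
tool_rot: [0.998, 0.057, 0.0, 0.0]
force: [-0.3, -0.1, -0.1]
finger_gap: 0.999
gripper_force: 0.0
```

>>> step_arm:
  targets: "0 0 0 0; 0 0 0 0; 0 0 0 0"
  gripper: 0.17
  squeeze: 38

```text
t: 11.2
tcp_pos: [0.4718, 0.0107, 0.0488]
tool_rot: [0.998, 0.057, 0.001, 0.0]
force: [-0.7, -0.9, 0.2]
finger_gap: 0.829
gripper_force: 0.1
```

```bash
cat > f.py <<'E'
from h import *
s=manip.sense();print(round(s["t"],2),s["tcp_pos"].round(4),np.degrees(2*np.arctan2(s["tool_rot"][1],s["tool_rot"][0])).round(2),s["force"].round(2),s["ft_torque"].round(3),round(s["finger_gap"],3),round(s["gripper_force"],1))
E
python3 f.py
```

```text
11.2 [0.4718 0.0107 0.0488] 6.56 [-0.67 -0.94  0.22] [-0.101 -0.021  0.022] 0.829 0.1
```

>>> step_arm:
  targets: "0 0 0 0; 0 0 0 0; 0 0 0 0"
  gripper: 0.22

```text
t: 11.5
tcp_pos: [0.4724, 0.0095, 0.049]
tool_rot: [0.998, 0.058, 0.001, 0.001]
force: [-1.4, -5.6, 3.6]
finger_gap: 0.784
gripper_force: 2.6
```

```bash
python3 f.py
```

```text
11.5 [0.4724 0.0095 0.049 ] 6.62 [-1.39 -5.6   3.57] [-0.887  0.129  0.015] 0.784 2.6
```

>>> step_arm:
  targets: "0 1.2 0 0; 0 1.2 0 0; 0 1.2 0 0"
  gripper: 0.25

```text
t: 11.8
tcp_pos: [0.4726, 0.0088, 0.0495]
tool_rot: [0.998, 0.057, 0.001, 0.001]
force: [-1.3, -2.5, 7.6]
finger_gap: 0.753
gripper_force: 14.3
```

```bash
python3 f.py
```

```text
11.8 [0.4726 0.0088 0.0495] 6.56 [-1.26 -2.49  7.62] [-0.508  0.128 -0.022] 0.753 14.3
```

>>> step_arm:
  targets: "0 0.5 -1 0; 0 0.5 -1.5 0; 0 0.5 -1.5 0; 0 0.5 -1.5 0"
  gripper: 0.36

```text
t: 12.2
tcp_pos: [0.4727, 0.0088, 0.0512]
tool_rot: [0.998, 0.057, 0.002, 0.0]
force: [-1.6, 0.3, 10.3]
finger_gap: 0.661
gripper_force: 41.1
```

```bash
python3 f.py
```

```text
12.2 [0.4727 0.0088 0.0512] 6.55 [-1.62  0.28 10.33] [-0.063  0.035 -0.011] 0.661 41.1
```

The tabs are squeezed fully in and the gripper is centred (lateral force about 0). I'm turning the collar anticlockwise.

>>> step_arm:
  targets: "0 0 0 -3; 0 0 0 -6; 0 0 0 -9; 0 0 0 -12; 0 0 0 -12"

```text
t: 12.7
tcp_pos: [0.4727, 0.0088, 0.0512]
tool_rot: [0.987, 0.162, 0.001, 0.001]
force: [-0.6, -1.3, 10.2]
finger_gap: 0.659
gripper_force: 41.0
```

```bash
python3 f.py
```

```text
12.7 [0.4727 0.0088 0.0512] 18.61 [-0.61 -1.33 10.17] [ 0.065  0.053 -0.005] 0.659 41.0
```

>>> step_arm:
  targets: "0 0 0 -4; 0 0 0 -8; 0 0 0 -12; 0 0 0 -16; 0 0 0 -20; 0 0 0 -23; 0 0 0 -26; 0 0 0 -26"

```text
t: 13.5
tcp_pos: [0.4727, 0.0088, 0.0512]
tool_rot: [0.925, 0.379, 0.001, 0.001]
force: [0.2, -1.0, 9.8]
finger_gap: 0.66
gripper_force: 41.1
```

```bash
python3 f.py; python3 - <<'E'
from h import *
im=manip.snapshot("side")
cv2.imwrite("pics/c6.png",cv2.resize(im[170:290,240:380],(700,600),interpolation=cv2.INTER_CUBIC)[:,:,::-1])
E
```

```text
13.5 [0.4727 0.0088 0.0512] 44.6 [ 0.16 -1.03  9.81] [0.152 0.119 0.003] 0.66 41.1
```

View pics/c6.png

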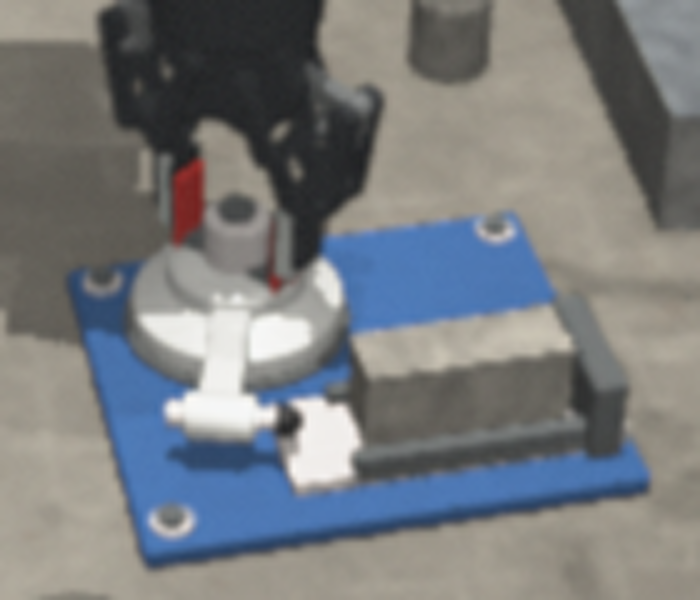

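The picture shows the collar turned, with the black jaw tip at (288,418) facing the block end at (365,410), a gap of about 30 mm.

>>> step_arm:
  targets: "0 0 0 -3; 0 0 0 -6; 0 0 0 -9; 0 0 0 -12; 0 0 0 -12"

```text
t: 14.05
tcp_pos: [0.4726, 0.0088, 0.0512]
tool_rot: [0.88, 0.474, 0.001, 0.001]
force: [0.1, -0.4, 10.0]
finger_gap: 0.663
gripper_force: 41.1
```

```bash
python3 f.py
```

```text
14.05 [0.4726 0.0088 0.0512] 56.6 [ 0.1  -0.43 10.03] [ 0.174  0.146 -0.025] 0.663 41.1
```

>>> step_arm:
  targets: "0 0 0 -1; 0 0 0 -2; 0 0 0 -3; 0 0 0 -3"

```text
t: 14.45
tcp_pos: [0.4727, 0.0088, 0.0512]
tool_rot: [0.868, 0.496, 0.001, 0.001]
force: [-0.2, -0.5, 9.8]
finger_gap: 0.66
gripper_force: 41.1
```

```bash
python3 f.py
```

```text
14.45 [0.4727 0.0088 0.0512] 59.51 [-0.18 -0.49  9.82] [ 0.117  0.124 -0.099] 0.66 41.1
```

>>> step_arm:
  targets: "0 0 0 -0.5; 0 0 0 -1; 0 0 0 -1"

```text
t: 14.75
tcp_pos: [0.4727, 0.0088, 0.0512]
tool_rot: [0.864, 0.504, 0.001, 0.001]
force: [0.1, -0.6, 9.7]
finger_gap: 0.665
gripper_force: 41.1
```

```bash
python3 f.py
```

```text
14.75 [0.4727 0.0088 0.0512] 60.49 [ 0.05 -0.64  9.65] [ 0.085  0.151 -0.184] 0.665 41.1
```

>>> step_arm:
  targets: "0 0 0 -0.5; 0 0 0 -1; 0 0 0 -1"

```text
t: 15.05
tcp_pos: [0.4727, 0.0088, 0.0512]
tool_rot: [0.859, 0.511, 0.001, 0.001]
force: [-0.5, -1.5, 10.3]
finger_gap: 0.662
gripper_force: 41.1
```

```bash
python3 f.py
```

```text
15.05 [0.4727 0.0088 0.0512] 61.49 [-0.52 -1.53 10.31] [ 0.089  0.163 -0.202] 0.662 41.1
```

>>> step_arm:
  targets: "0 0 0 -0.5; 0 0 0 -1; 0 0 0 -1"

```text
t: 15.35
tcp_pos: [0.4727, 0.0088, 0.0512]
tool_rot: [0.855, 0.518, 0.001, 0.001]
force: [-0.3, -0.9, 9.8]
finger_gap: 0.665
gripper_force: 41.1
```

```bash
python3 f.py
```

```text
15.35 [0.4727 0.0088 0.0512] 62.42 [-0.28 -0.89  9.81] [ 0.066  0.182 -0.443] 0.665 41.1
```

>>> step_arm:
  targets: "0 0 0 -0.3; 0 0 0 -0.6; 0 0 0 -0.6"

```text
t: 15.65
tcp_pos: [0.4727, 0.0088, 0.0512]
tool_rot: [0.853, 0.522, 0.001, 0.001]
force: [-0.6, -0.4, 10.5]
finger_gap: 0.661
gripper_force: 41.1
```

```bash
python3 f.py
```

```text
15.65 [0.4727 0.0088 0.0512] 62.96 [-0.58 -0.45 10.48] [ 0.039  0.158 -0.498] 0.661 41.1
```

>>> step_arm:
  targets: "0 0 0 -0.3; 0 0 0 -0.6; 0 0 0 -0.6"

```text
t: 15.95
tcp_pos: [0.4727, 0.0088, 0.0512]
tool_rot: [0.85, 0.526, 0.001, 0.001]
force: [-0.5, -1.5, 10.3]
finger_gap: 0.663
gripper_force: 41.1
```

```bash
python3 f.py
```

```text
15.95 [0.4727 0.0088 0.0512] 63.51 [-0.53 -1.47 10.34] [ 0.003  0.141 -0.611] 0.663 41.1
```

>>> step_arm:
  targets: "0 0 0 -0.4; 0 0 0 -0.8; 0 0 0 -0.8"

```text
t: 16.25
tcp_pos: [0.4726, 0.0088, 0.0512]
tool_rot: [0.847, 0.532, 0.001, 0.001]
force: [-0.9, -0.7, 11.1]
finger_gap: 0.663
gripper_force: 41.2
```

```bash
python3 f.py
```

```text
16.25 [0.4726 0.0088 0.0512] 64.25 [-0.86 -0.68 11.12] [-0.019  0.183 -0.867] 0.663 41.2
```

>>> step_arm:
  targets: "0 0 0 -0.3; 0 0 0 -0.5; 0 0 0 -0.5"

```text
t: 16.55
tcp_pos: [0.4726, 0.0088, 0.0512]
tool_rot: [0.845, 0.535, 0.001, 0.001]
force: [-1.0, -1.1, 11.2]
finger_gap: 0.661
gripper_force: 41.2
```

```bash
python3 f.py
```

```text
16.55 [0.4726 0.0088 0.0512] 64.7 [-1.01 -1.13 11.24] [-0.09   0.186 -1.023] 0.661 41.2
```

The torque of 1.02 N m is about 10.4 N at the jaw. It is beyond the 6 N sliding limit and rising stiffly, so the block is home against the fence. I'm easing the tabs out gently.

>>> step_arm:
  targets: "0 0 0 0; 0 0 0 0"
  gripper: 0.335

```text
t: 16.75
tcp_pos: [0.4727, 0.0088, 0.0511]
tool_rot: [0.845, 0.535, 0.001, 0.001]
force: [-0.2, -1.8, 8.5]
finger_gap: 0.665
gripper_force: 35.3
```

>>> step_arm:
  targets: "0 0 0 0; 0 0 0 0"
  gripper: 0.325

```text
t: 16.95
tcp_pos: [0.4727, 0.0088, 0.0507]
tool_rot: [0.844, 0.536, 0.001, 0.001]
force: [-0.1, -2.4, 7.3]
finger_gap: 0.678
gripper_force: 22.7
```

>>> step_arm:
  targets: "0 0 0 0; 0 0 0 0"
  gripper: 0.315

```text
t: 17.15
tcp_pos: [0.4724, 0.0088, 0.0505]
tool_rot: [0.844, 0.536, 0.001, 0.0]
force: [-0.6, -0.8, 6.8]
finger_gap: 0.687
gripper_force: 21.5
```

```bash
python3 f.py
```

```text
17.15 [0.4724 0.0088 0.0505] 64.82 [-0.63 -0.83  6.76] [-0.156  0.008 -1.038] 0.687 21.5
```

>>> step_arm:
  targets: "0 0 0 0; 0 0 0 0"
  gripper: 0.305

```text
t: 17.35
tcp_pos: [0.4723, 0.0089, 0.0503]
tool_rot: [0.844, 0.536, 0.001, 0.0]
force: [0.5, -1.0, 6.9]
finger_gap: 0.697
gripper_force: 21.1
```

>>> step_arm:
  targets: "0 0 0 0; 0 0 0 0"
  gripper: 0.295

```text
t: 17.55
tcp_pos: [0.4722, 0.0089, 0.0501]
tool_rot: [0.844, 0.537, 0.001, 0.0]
force: [0.6, -1.4, 5.7]
finger_gap: 0.707
gripper_force: 20.7
```

>>> step_arm:
  targets: "0 0 0 0; 0 0 0 0"
  gripper: 0.285

```text
t: 17.75
tcp_pos: [0.4721, 0.009, 0.0499]
tool_rot: [0.843, 0.537, 0.001, 0.0]
force: [0.6, -0.9, 4.5]
finger_gap: 0.716
gripper_force: 20.2
```

```bash
python3 f.py
```

```text
17.75 [0.4721 0.009  0.0499] 64.99 [ 0.62 -0.94  4.5 ] [-0.079 -0.244 -1.089] 0.716 20.2
```

>>> step_arm:
  targets: "0 0 0 0; 0 0 0 0"
  gripper: 0.275

```text
t: 17.95
tcp_pos: [0.4721, 0.009, 0.0498]
tool_rot: [0.843, 0.538, 0.0, 0.0]
force: [1.7, -2.5, 2.2]
finger_gap: 0.722
gripper_force: 19.4
```

>>> step_arm:
  targets: "0 0 0 0; 0 0 0 0"
  gripper: 0.265

```text
t: 18.15
tcp_pos: [0.472, 0.0088, 0.0497]
tool_rot: [0.843, 0.538, 0.0, 0.0]
force: [1.5, -2.3, -1.4]
finger_gap: 0.733
gripper_force: 18.2
```

```bash
python3 f.py
```

```text
18.15 [0.472  0.0088 0.0497] 65.1 [ 1.55 -2.26 -1.43] [-0.432 -0.342 -0.96 ] 0.733 18.2
```

>>> step_arm:
  targets: "0 0 0 0; 0 0 0 0"
  gripper: 0.255

```text
t: 18.35
tcp_pos: [0.4721, 0.0086, 0.0495]
tool_rot: [0.843, 0.538, 0.0, 0.0]
force: [3.0, -4.2, -2.6]
finger_gap: 0.744
gripper_force: 17.1
```

>>> step_arm:
  targets: "0 0 0 0; 0 0 0 0"
  gripper: 0.245

```text
t: 18.55
tcp_pos: [0.4723, 0.0084, 0.0494]
tool_rot: [0.843, 0.539, 0.0, 0.001]
force: [2.8, -4.5, -5.8]
finger_gap: 0.753
gripper_force: 12.8
```

```bash
python3 f.py
```

```text
18.55 [0.4723 0.0084 0.0494] 65.19 [ 2.83 -4.5  -5.76] [-0.679 -0.398 -0.662] 0.753 12.8
```

>>> step_arm:
  targets: "0 0 0 0; 0 0 0 0"
  gripper: 0.235

```text
t: 18.75
tcp_pos: [0.4723, 0.0084, 0.0493]
tool_rot: [0.842, 0.54, -0.0, 0.001]
force: [3.7, -3.7, -5.1]
finger_gap: 0.762
gripper_force: 6.1
```

>>> step_arm:
  targets: "0 0 0 0; 0 0 0 0"
  gripper: 0.22

```text
t: 18.95
tcp_pos: [0.4721, 0.0088, 0.0496]
tool_rot: [0.842, 0.539, 0.0, 0.001]
force: [3.6, -3.8, -2.3]
finger_gap: 0.781
gripper_force: 2.2
```

>>> step_arm:
  targets: "0 0 0 0; 0 0 0 0"
  gripper: 0.2

```text
t: 19.15
tcp_pos: [0.4713, 0.0092, 0.0498]
tool_rot: [0.843, 0.538, -0.0, -0.0]
force: [2.3, -2.1, -3.2]
finger_gap: 0.8
gripper_force: 1.5
```

```bash
python3 f.py
```

```text
19.15 [0.4713 0.0092 0.0498] 65.13 [ 2.35 -2.11 -3.24] [-0.225 -0.323  0.032] 0.8 1.5
```

>>> step_arm:
  targets: "0 0 0 0; 0 0 0 0; 0 0 0 0; 0 0 0 0"
  gripper: 0

```text
t: 19.55
tcp_pos: [0.4709, 0.0093, 0.0498]
tool_rot: [0.843, 0.538, -0.0, -0.0]
force: [0.6, 0.1, 0.1]
finger_gap: 1.001
gripper_force: 0.0
```

>>> step_arm:
  targets: "0 0 -20 0; 0 0 -50 0; 0 0 -90 0; 0 0 -120 0; -25 0 -140 0; -65 0 -150 0; -110 0 -150 0; -110 0 -150 0; -110 0 -150 0"

```text
t: 20.45
tcp_pos: [0.4246, -0.0912, 0.1998]
tool_rot: [0.844, 0.536, 0.0, -0.0]
force: [0.2, 0.6, -0.8]
finger_gap: 1.004
gripper_force: 0.0
```

```bash
python3 f.py; python3 - <<'E'
from h import *
o=[]
for c in K:
    im=manip.snapshot(c);u=proj(c,[.5,-.03,.03])[0]
    x,y=int(u[0])-55,int(u[1])-55
    o.append(cv2.resize(im[y:y+110,x:x+110],(400,400),interpolation=cv2.INTER_CUBIC))
    for q in("block_center","jaw","tabs"): print(c,q,[(np.round(d["position"],1).tolist(),round(d["p"],2)) for d in manip.mark_of(c,q)[:3]])
cv2.imwrite("pics/c7.png",np.hstack(o)[:,:,::-1])
E
```

```text
20.45 [ 0.4246 -0.0912  0.1998] 64.88 [ 0.15  0.62 -0.84] [0.043 0.005 0.007] 1.004 0.0
side block_center [([225.3, 157.8], 0.94), ([203.4, 194.3], 0.84), ([333.5, 245.0], 0.83)]
side jaw [([298.2, 251.4], 0.87)]
side tabs [([288.8, 213.0], 0.85), ([307.5, 331.0], 0.55)]
top block_center [([320.7, 174.9], 0.78), ([157.4, 266.2], 0.62)]
top jaw [([329.3, 207.6], 0.86)]
top tabs [([290.3, 207.6], 0.75), ([388.3, 248.6], 0.24)]
```

View pics/c7.png

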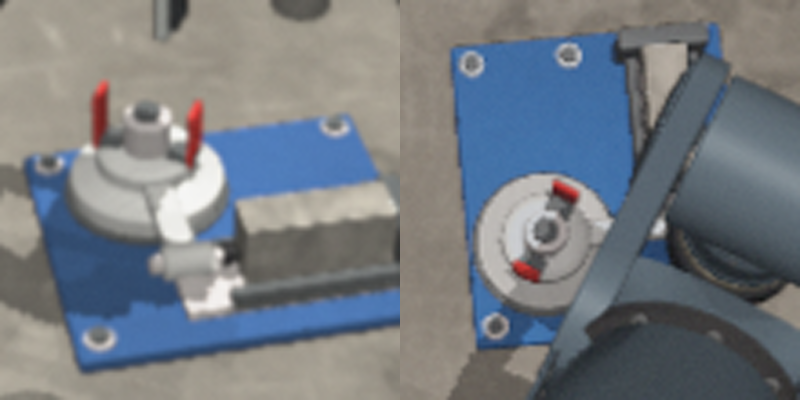

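The picture shows the block in the channel touching the fence at (665,45) on the right. The jaw tip bears on its near end at (235,250), the tabs are sprung out, and the robot is clear. I'm handing in.

```bash
python3 -c "
from station import manip
print(manip.sign_off())"
```

```text
the job is handed in; nothing more can be done
None
```

The job is handed in: the block is in the channel against the fence, held by the jaw at about 10 N (from wrist torque just before release, not re-measured after), with the tabs out to lock the collar and the arm clear; sign-off returned no verdict.

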